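Snap, cap and lock the port frame

TASK

First unlock the port frame: lift the red bolt over its bump, slide it back away from the ports and let it down. Then use the red-handled pliers from the mat to squeeze every blue snap stud on the port frame until it clicks home - press the studs with the pliers only, never with the gripper's fingers - and push every yellow dust cap fully down, leaving the ports seated in their pockets. When all of that is done, lock the frame again, with the bolt all the way across towards the ports and down on that side of its bump, and leave the pliers lying flat on their mat and do not disturb the router, the power adapter or the little cup.

Things in the scene. Friction and masses are not known exactly. Their poses are not given: they have to be found in the camera images.
- port1: Black port module, absent in some runs: loose, 0.7 kg, standing in a shallow pocket of the frame; block 44 (x) x 36 (y) x 45 (z) mm, fin on its -x face, yellow dust cap on top. Origin: centre of its underside, 6 mm above the table; z up. The white upright fin, 4 mm thick (y -2 to +2), runs out to x = -53, z 22 to 58 mm, over free space; it carries the snap stud. Ports stand 58 mm or more apart.
- stud1: Blue snap-stud head of port1, 13 mm wide, on the fin's +y side, sliding along y. Origin, in port1's frame: (-42, 0, 40) mm open, (-42, -6, 40) snapped home. Its end is at port y = +12 open, +6 home; opposite, a fixed steel anvil disc (16 mm wide) reaches y = -4. Resists up to 15 N, clicks over half way, then stays. Fingers must not press it.
- cap1_press (a joint): Press of port1's yellow dust cap (22 mm wide, on the port's z axis) straight down: 0 raised, its flat top at port z = 71 mm; 0.008 m fully home, top at z = 63 mm. It resists with up to 15 N, clicks over at 0.004 m and then stays home.
- port2: Black port module, absent in some runs: loose, 0.7 kg, standing in a shallow pocket of the frame; block 44 (x) x 36 (y) x 45 (z) mm, fin on its -x face, yellow dust cap on top. Origin: centre of its underside, 6 mm above the table; z up. The white upright fin, 4 mm thick (y -2 to +2), runs out to x = -53, z 22 to 58 mm, over free space; it carries the snap stud. Ports stand 58 mm or more apart.
- stud2: Blue snap-stud head of port2, 13 mm wide, on the fin's +y side, sliding along y. Origin, in port2's frame: (-42, 0, 40) mm open, (-42, -6, 40) snapped home. Its end is at port y = +12 open, +6 home; opposite, a fixed steel anvil disc (16 mm wide) reaches y = -4. Resists up to 15 N, clicks over half way, then stays. Fingers must not press it.
- cap2_press (a joint): Press of port2's yellow dust cap (22 mm wide, on the port's z axis) straight down: 0 raised, its flat top at port z = 71 mm; 0.008 m fully home, top at z = 63 mm. It resists with up to 15 N, clicks over at 0.004 m and then stays home.
- port3: Black port module, absent in some runs: loose, 0.7 kg, standing in a shallow pocket of the frame; block 44 (x) x 36 (y) x 45 (z) mm, fin on its -x face, yellow dust cap on top. Origin: centre of its underside, 6 mm above the table; z up. The white upright fin, 4 mm thick (y -2 to +2), runs out to x = -53, z 22 to 58 mm, over free space; it carries the snap stud. Ports stand 58 mm or more apart.
- stud3: Blue snap-stud head of port3, 13 mm wide, on the fin's +y side, sliding along y. Origin, in port3's frame: (-42, 0, 40) mm open, (-42, -6, 40) snapped home. Its end is at port y = +12 open, +6 home; opposite, a fixed steel anvil disc (16 mm wide) reaches y = -4. Resists up to 15 N, clicks over half way, then stays. Fingers must not press it.
- cap3_press (a joint): Press of port3's yellow dust cap (22 mm wide, on the port's z axis) straight down: 0 raised, its flat top at port z = 71 mm; 0.008 m fully home, top at z = 63 mm. It resists with up to 15 N, clicks over at 0.004 m and then stays home.
- port4: Black port module, absent in some runs: loose, 0.7 kg, standing in a shallow pocket of the frame; block 44 (x) x 36 (y) x 45 (z) mm, fin on its -x face, yellow dust cap on top. Origin: centre of its underside, 6 mm above the table; z up. The white upright fin, 4 mm thick (y -2 to +2), runs out to x = -53, z 22 to 58 mm, over free space; it carries the snap stud. Ports stand 58 mm or more apart.
- stud4: Blue snap-stud head of port4, 13 mm wide, on the fin's +y side, sliding along y. Origin, in port4's frame: (-42, 0, 40) mm open, (-42, -6, 40) snapped home. Its end is at port y = +12 open, +6 home; opposite, a fixed steel anvil disc (16 mm wide) reaches y = -4. Resists up to 15 N, clicks over half way, then stays. Fingers must not press it.
- cap4_press (a joint): Press of port4's yellow dust cap (22 mm wide, on the port's z axis) straight down: 0 raised, its flat top at port z = 71 mm; 0.008 m fully home, top at z = 63 mm. It resists with up to 15 N, clicks over at 0.004 m and then stays home.
- pliers: Sprung snap pliers, red handles, 160 mm, 160 g. This half has the +y jaw and -y handle. Origin: pivot axis, underside; z up. Open, +x is the midline to the jaws; closed by q, the midline is turned +q/2 about z from this body's x. Jaws 14 mm high (z 3 to 17), 9 thick, to 52 mm ahead of the pivot; handles 20 high (z 0 to 20), 12 thick, 26 to 106 mm behind it.
- pliers_grip (a point): Where to take the pliers: on the midline (open), 55 mm behind the pivot, mid-height (z 10 mm above the underside); axes as pliers. Fingers go on the outsides of both handles and close across the midline; 63 mm wide there when open, about 43 mm with the jaws closed on a snapped stud. They balance within 8 mm of this point.
- pliers_close (a joint): Closing angle q (rad): 0 open stop, 0.38 jaws parallel, 0.42 shut stop. Jaw gap 42 mm ahead of the pivot: 26 mm - 42 mm x q; width over the handles at the grip: 63 mm - 55 mm x q; handles parallel at q = 0.06. The spring pushes each handle out with 10 N open, 16 N closed: fingers stopped 2 to 4 mm under the open width carry the pliers with open jaws; squeezing a stud takes 22 to 30 N.
- mat: Blue tool mat, 240 (x) x 160 (y) x 4 mm, fixed on the table; origin at the centre of its underside. The pliers lie on it at the start and go back on it.
- frame: Aluminium base plate of the port frame, fixed, 100 (x) x 320 (y, from y = -130 to +190) x 6 mm. Origin on the underside. The ports stand in a row in its grey pockets (walls 12 mm above the plate, 1 mm play) with their fins towards -x, at x = 0 and y = -100, -42, 16 or 74 mm (58 mm pitch); the bolt is near its +y end. Axes parallel to those of the ports.
- bolt_knob (a point): Point in the red upright knob of the locking bolt, on its middle, 16 mm below its top edge. The knob is 12 (frame x) x 30 (frame y) mm, and 40 mm high (28 to 68 mm above the table when down): pinch it across frame x from above. Axes as the frame's.
- bolt_travel (a joint): Travel of the bolt along the frame's -y, towards the ports: 0 fully unlocked, 0.040 m fully locked (it starts locked). A fixed yellow bump 7 mm high stands in the way and stops the bolt at about 0.008 m (and from the locked side at about 0.032 m) unless it is lifted. About 1.2 N of friction.
- bolt_lift (a joint): Lift of the bolt: 0 down, 0.014 m highest; at least 0.008 m clears the bump. It falls by its own weight (90 g).
- router: Bystander: black router on its foot, 110 x 104 mm, 90 mm high; origin at the centre of its underside.
- adapter: Bystander: black power adapter 90 x 50 x 32 mm; origin at the centre of its underside.
- cup: Bystander: small clear plastic cup, 48 mm across, 28 mm high; origin at the centre of its underside.

How it is judged (in metres and radians):
On the way, in this order (a step that is already met when the one before it is completed fails the run):
1. the bolt is unlocked: slid back away from the ports and down on that side of its bump (value of joint bolt_travel below 0.007 m and value of joint bolt_lift below 0.003 m), for 0.2 s.
2. every snap stud is home and every dust cap is fully down (y of stud1 in the frame of port1 below -0.005 m and y of stud2 in the frame of port2 below -0.005 m and y of stud3 in the frame of port3 below -0.005 m and y of stud4 in the frame of port4 below -0.005 m and value of joint each of cap1_press, cap2_press, cap3_press, cap4_press above 0.0065 m), for 0.2 s.
3. after that, the bolt is across and down on the far side of its bump (value of joint bolt_travel above 0.034 m and value of joint bolt_lift below 0.003 m), for 0.2 s.
At the end, for the whole second after the job is handed in: Every stud is pressed at least 5 of its 6 mm, every cap at least 6.5 of its 8 mm; the bolt has travelled at least 34 of 40 mm and is down (lift below 3 mm); the pliers lie flat on the mat, their pivot within its outline; no port is raised more than 4 mm from its pocket (all of step 2 and all of step 3 and x of pliers in the frame of mat between -0.12 and 0.12 m and y of pliers in the frame of mat between -0.08 and 0.08 m and z of pliers in the frame of mat below 0.012 m and angle between pliers's own z axis and vertical below 0.12 rad and z of each of port1, port2, port3, port4 in the frame of frame below 0.01 m); the robot touches nothing.
It fails at once if the gripper's fingers press a snap stud (contact force between the fingers and stud1 above 1.5 N or contact force between the fingers and stud2 above 1.5 N or contact force between the fingers and stud3 above 1.5 N or contact force between the fingers and stud4 above 1.5 N).
It fails at once if the router, the adapter or the cup is moved more than 30 mm (distance of any of router, adapter, cup from where it was at the start of the episode above 0.03 m).
Of port1, port2, port3, port4 only 2 to 4 are there at a start; the rules pass over those that are not, and their reading is None.
At some moment in a run one of pliers may be knocked a few centimetres aside while the robot is not near it.
Once in a run the grip may slacken for a moment while it holds something.
It also fails if it takes over 210 s, if anything falls off the work surface, if the arm or the gripper's body presses on something with over 40 N, if the wrist force passes 120 N, or if a joint passes its speed limit or range.

ROBOT

A 6-joint arm with a two-finger parallel gripper is mounted at the origin on the work surface. World frame = base frame: x ahead of the robot, y to its left, z up, the work surface at z = 0. Lengths are in mm, angles in rad, forces in N, time in s.
With the tool pointing down it reaches from about 375 to 900 mm from the base axis. Payload 3.1 kg.
Tool frame: the origin (TCP) lies between the finger pads; the fingertips stand 19 mm ahead of it and the grasp point (between the pads) is the TCP (robot.tips_ahead is the z of the fingertips in the tool frame, in mm); z points along the fingers, y is the line along which they close (so a half turn about z gives the same grasp; the last joint's range is limited). The gripper opens to 85 mm and grips with 20 to 120 N. Pads are 22 mm wide; open, the fingers measure 114 mm over their backs; the gripper's body (76 mm by 85 mm) begins 54 mm behind the grasp point. The pads swing forward as they close: fully open they stand 13 mm farther back than shut.
Start: joints at [1.024, 0.527, 1.433, -0, 1.181, -0.178], TCP at [225.269, 582.967, 250.31] pointing down, gripper open.
Joint ranges: [-3.08, 3.08], [-0.75, 2.2], [0.22, 2.44], [-1.43, 4.57], [0, 2.65], [-2.85, 2.85]. Speed limits (rad/s): [2.79, 2.79, 3.14, 3.14, 3.14, 3.14].

INTERFACE

Orientations are given as a unit quaternion [x, y, z, w].
In Python, from cell import robot gives the robot as it stands.
- The arm moves only by the tool jog_arm, never from a script. Its argument "increments" is a list that holds one entry, the list of rows, each a list of 5 numbers: the shift along the world's x, y, z in mm, then the turn about the world's z in rad, then the gripper command: -1 is fully open, 1 is shut, values between are in proportion. A call has 1 to 8 rows; each row is the pose to reach, as a shift and turn from the pose commanded when the call began; what a row does not reach only later rows make up. A row lasts 1/10 s, in which the tool goes at most 50 mm and 8.59 degrees, less where a joint would pass 70% of its speed; a pose out of reach is approached as far as the arm can. A call with a gripper value outside its range is refused whole. The fingers move at their own pace and stop on an object; "newtons" is the grip in N (left out, the last holds). Time passes only in rows, so rows that repeat a pose let the fingers close. It gives the time, the measured TCP pose, the force, the opening and the grip force at its end, in the units of the state.
- robot.observe(): the state, without advancing time (a new reading comes with each control period).
- robot.read_camera(name): name is "scene" or "top"; returns the picture (400x640x3 uint8, red, green, blue); there is no depth.
- robot.camera_params(name): a dict with "fx", "fy", "cx", "cy" (pixels), "view" (4x4, takes a point from world to camera coordinates). Camera axes: x right, y down, z forward; pixel columns grow to the right and rows downward; lengths in mm; the calibration is good to about 2 mm. A picture is of the moment at which its call begins. camera_params takes no time and is no camera call.
- robot.sign_off(): hands the job in; it is judged then, once.
The state is a dict: "t": time; "joints": joint angles; "dq": joint speeds; "joint_torque": joint torques, N m; "tcp_pos": TCP position; "eef_rot": TCP orientation; "wrist_force": force on the tool from outside, world axes, zero at the start; "ft_torque": the same for the moment, N m; "opening": opening from 0.0 (shut) to 1.0 (fully open); "finger_force": force on a finger pad.
Only numpy, scipy, OpenCV 4.12 (cv2) and the standard library are available. Lean on these libraries where they do the work, as an engineer would, in place of code of your own. Each camera call takes 0.05 s, during which the arm holds its last target. There are 200 camera calls.

## Working session

There is one attempt and no reset: what is moved stays moved. The work goes in short steps, Python scripts to look and compute and a tool call to move; the robot and the scene stay as the last step left them, time stands still between calls to the robot, and variables do not carry over. Pictures are saved under pics/ and viewed, at most 14 in all, crops included, and the job is handed in when it is done.

Besides the shell and the picture viewer there is one more tool, called after "Emit:" as name(argument=value, ...) on one line, values as JSON. jog_arm: Moves the arm, as the interface text tells. Its arguments: {"type":"object","properties":{"increments":{"type":"array","items":{"type":"array","items":{"type":"array","items":{"type":"number"}}}},"newtons":{"type":"number"}},"required":["increments"]}

```bash
mkdir -p pics; ls; python3 - <<'E'
from cell import robot
import cv2
for n in ("scene","top"):
    im=robot.read_camera(n); cv2.imwrite(f"pics/{n}0.png",cv2.cvtColor(im,cv2.COLOR_RGB2BGR))
    p=robot.camera_params(n); print(n,p)
print(robot.observe())
E
```

```text
pics
scene {'fx': 439.90200519955437, 'fy': 439.90200519955437, 'cx': 323.4010265152223, 'cy': 201.97411233052276, 'view': array([[-7.77817968e-01,  6.28406866e-01,  1.01990090e-02,
         4.55547753e+02],
       [ 3.73368383e-01,  4.75073230e-01, -7.96807051e-01,
        -1.86508341e+02],
       [-5.05564297e-01, -6.15962854e-01, -6.04147750e-01,
         1.54677559e+03],
       [ 0.00000000e+00,  0.00000000e+00,  0.00000000e+00,
         1.00000000e+00]])}
top {'fx': 361.3332312279879, 'fy': 361.3332312279879, 'cx': 316.97760190137944, 'cy': 200.70733837705882, 'view': array([[-1.84596285e-02, -9.99780678e-01,  9.89128498e-03,
         1.68684560e+01],
       [-9.92046300e-01,  1.70830216e-02, -1.24708896e-01,
         6.25601848e+02],
       [ 1.24512572e-01, -1.21146926e-02, -9.92144069e-01,
         8.07831235e+02],
       [ 0.00000000e+00,  0.00000000e+00,  0.00000000e+00,
         1.00000000e+00]])}
{'t': 0.1, 'joints': array([ 1.02352442e+00,  5.28360963e-01,  1.43382133e+00, -1.63012840e-06,
        1.18136854e+00, -1.78495129e-01]), 'dq': array([-0.00055288, -0.00129944, -0.00364723,  0.00039578, -0.00077267,
        0.00073694]), 'joint_torque': array([-4.48585024e-04, -4.43308318e+01, -1.78586072e+01, -1.68141401e-04,
        3.91130467e-03, -2.98999183e-06]), 'tcp_pos': array([224.93790524, 582.45248342, 249.42394172]), 'eef_rot': array([ 1.83344932e-01,  9.83048156e-01, -9.15596076e-04, -3.46844209e-04]), 'wrist_force': array([ 0.14051819,  0.31912734, -0.25277047]), 'ft_torque': array([-0.01478652, -0.04644097, -0.01604129]), 'finger_force': 0.0, 'opening': 1.0021162862189286}
```

View pics/top0.png

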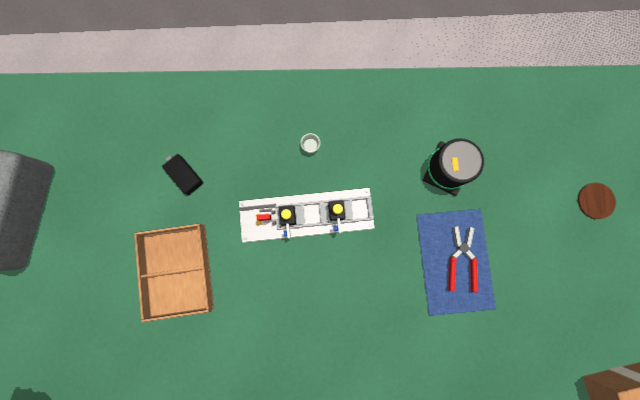

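View pics/scene0.png

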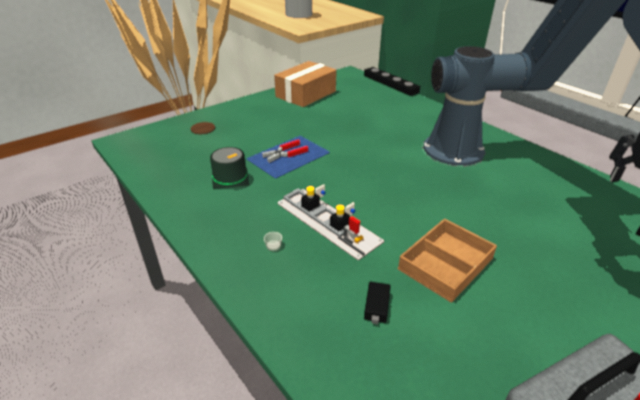

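The top view shows ports at about (287,215) and (337,210) px, with fins towards the robot. The bolt is at (264,217), the pliers at (464,250) on the mat, the cup at (310,143), the adapter at (183,175) and the router at (458,162). Next I'll measure them.

```bash
cat > h.py <<'E'
from cell import robot
import numpy as np, cv2
def cam(n):
    im=robot.read_camera(n); p=robot.camera_params(n); return im,p
def ray(p,uv):
    V=p["view"];R=V[:3,:3];o=-R.T@V[:3,3]
    d=R.T@np.array([(uv[0]-p["cx"])/p["fx"],(uv[1]-p["cy"])/p["fy"],1.]);return o,d/np.linalg.norm(d)
def onz(p,uv,z):
    o,d=ray(p,uv);return o+d*(z-o[2])/d[2]
def proj(p,X):
    c=p["view"]@np.append(X,1);return np.array([p["fx"]*c[0]/c[2]+p["cx"],p["fy"]*c[1]/c[2]+p["cy"]])
def tri(p1,u1,p2,u2):
    o1,d1=ray(p1,u1);o2,d2=ray(p2,u2)
    A=np.c_[d1,-d2];s=np.linalg.lstsq(A,o2-o1,rcond=None)[0]
    a,b=o1+s[0]*d1,o2+s[1]*d2;return (a+b)/2,np.linalg.norm(a-b)
RNG=dict(yellow=[((22,120,110),(35,255,255))],red=[((0,130,70),(8,255,255)),((172,130,70),(180,255,255))],
 blue=[((105,110,60),(128,255,255))],white=[((0,0,150),(180,60,255))])
def blobs(im,col,box,amin=4):
    h=cv2.cvtColor(im,cv2.COLOR_RGB2HSV);m=sum(cv2.inRange(h,a,b) for a,b in RNG[col])
    k=np.zeros_like(m);x0,y0,x1,y1=box;k[y0:y1,x0:x1]=255;m&=k
    n,l,s,c=cv2.connectedComponentsWithStats(m)
    return [(int(s[i,4]),c[i].round(1),s[i,:4],l==i) for i in range(1,n) if s[i,4]>=amin]
E
python3 - <<'E'
from h import *
t,pt=cam("top");s,ps=cam("scene")
for n,im,bx in(("top",t,(225,185,385,250)),("scene",s,(270,170,395,262))):
    for c in("yellow","red","blue"):
        for b in blobs(im,c,bx): print(n,c,b[0],b[1],b[2])
for b in blobs(t,"white",(225,180,385,250),100):
    k=b[3].astype(np.uint8);c=np.argwhere(k)[:,::-1].astype(np.float32)
    print("plate",b[0],[onz(pt,q,6).round(1)[:2] for q in cv2.boxPoints(cv2.minAreaRect(c))])
for b in blobs(t,"blue",(405,195,505,325),100):
    c=np.argwhere(b[3])[:,::-1].astype(np.float32);print("mat",b[0],[onz(pt,q,4).round(0)[:2] for q in cv2.boxPoints(cv2.minAreaRect(c))])
for b in blobs(t,"red",(405,195,505,325),20):
    c=np.argwhere(b[3])[:,::-1].astype(np.float32);print("handle",b[0],onz(pt,b[1],24).round(1),[onz(pt,q,24).round(0)[:2] for q in cv2.boxPoints(cv2.minAreaRect(c))])
a=cv2.resize(t[190:245,235:380],None,fx=5,fy=5,interpolation=2)
b=cv2.resize(t[205:320,410:500],None,fx=5,fy=5,interpolation=2)
o=np.zeros((575,800,3),np.uint8);o[:275,:725]=a
o[280:575,:450]=cv2.resize(b,(450,575))[:295]
c=cv2.resize(s[175:260,275:390],None,fx=3,fy=3,interpolation=2);o[280:280+255,455:800]=c
cv2.imwrite("pics/c1.png",o[:,:,::-1])
E
```

```text
top yellow 87 [337.4 208.5] [333 204  10  10]
top yellow 92 [285.7 213.6] [281 209  11  11]
top red 78 [263.5 217. ] [257 214  14   7]
top blue 20 [335.5 228. ] [334 226   4   5]
top blue 14 [284.9 233.1] [284 231   3   5]
scene yellow 76 [310.1 190.1] [306 185   9  11]
scene yellow 81 [339.8 208.9] [336 204   9  11]
scene red 145 [353.7 224. ] [348 216  12  18]
scene blue 100 [277.9 172.3] [270 170  21   7]
scene blue 11 [322.5 192.2] [321 191   4   4]
scene blue 12 [352.2 210.3] [351 209   4   4]
plate 4407 [array([633.7, 199.4]), array([ 661.4, -126. ]), array([ 557.8, -132.5]), array([531.4, 188.3])]
mat 5461 [array([ 592., -235.]), array([ 609., -397.]), array([ 367., -410.]), array([ 351., -254.])]
handle 218 [ 451.  -306.2   24. ] [array([ 414., -294.]), array([ 490., -303.]), array([ 489., -318.]), array([ 413., -309.])]
handle 225 [ 446.1 -357.2   24. ] [array([ 485., -350.]), array([ 486., -366.]), array([ 408., -364.]), array([ 407., -348.])]
```

View pics/c1.png

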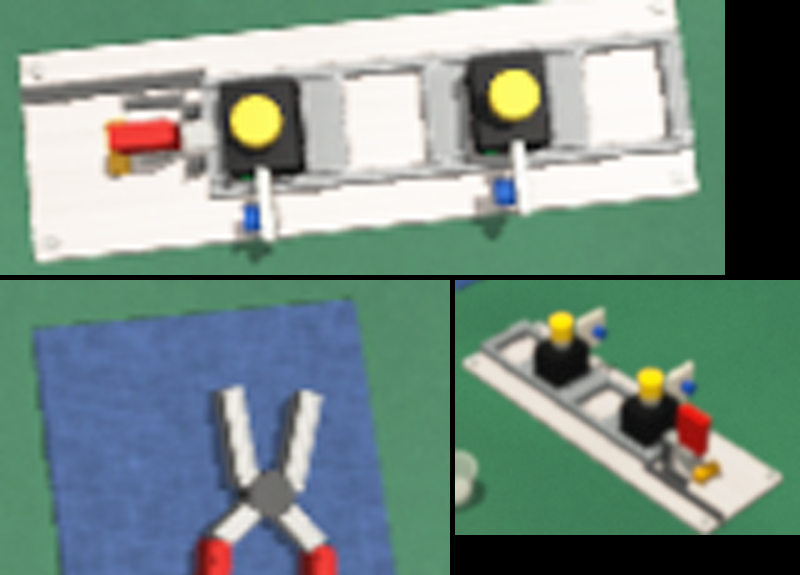

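The crop shows two ports with studs on the +y side of their fins, and the knob at about (263.5,217) px. The pliers are open with their jaws towards +x and the pivot at about (464,247) px. I'll turn these into positions.

```bash
python3 - <<'E'
from h import *
pt=robot.camera_params("top");ps=robot.camera_params("scene")
for n,u,v in(("capA",(285.7,213.6),(339.8,208.9)),("capB",(337.4,208.5),(310.1,190.1)),("knob",(263.5,217),(353.7,224)),("studA",(284.9,233.1),(352.2,210.3)),("studB",(335.5,228),(322.5,192.2))):
    z={"c":75,"k":65,"s":50}[n[0]]
    print(n,tri(pt,u,ps,v),"top@z",onz(pt,u,z).round(1))
print("pivot",onz(pt,(464,247),24).round(1),"knob68",onz(pt,(263.5,217),68).round(1))
E
```

```text
capA (array([593.93289012,  77.27808398,  67.45374442]), np.float64(0.6973738649522238)) top@z [593.5  76.5  75. ]
capB (array([603.26369943, -39.35628621,  66.78357857]), np.float64(1.3568079760414253)) top@z [602.9 -39.3  75. ]
knob (array([589.33663196, 129.4092962 ,  47.56459028]), np.float64(0.8229821043200015)) top@z [587.6 127.3  65. ]
studA (array([551.32743483,  80.94970317,  44.23338337]), np.float64(0.06964148478017117)) top@z [551.1  80.5  50. ]
studB (array([560.86710564, -35.79727855,  42.54663918]), np.float64(0.37449830671211914)) top@z [560.6 -35.5  50. ]
pivot [ 511.8 -339.    24. ] knob68 [587.3 126.9  68. ]
```

Emit:
jog_arm(increments=[[[364,-455,-100,-1.12,-1],[364,-455,-100,-1.12,-1],[364,-455,-100,-1.12,-1],[364,-455,-100,-1.12,-1],[364,-455,-100,-1.12,-1],[364,-455,-100,-1.12,-1],[364,-455,-100,-1.12,-1],[364,-455,-100,-1.12,-1]]], newtons=40)

```text
t: 1.0
tcp_pos: [472.6, 273.5, 182.4]
eef_rot: [0.679, 0.734, 0.0, 0.0]
wrist_force: [0.9, -0.0, -0.1]
opening: 1.0
finger_force: 0.0
```

Emit:
jog_arm(increments=[[[113,-142,-30,0,-1],[113,-142,-30,0,-1],[113,-142,-30,0,-1],[113,-142,-30,0,-1],[113,-142,-30,0,-1],[113,-142,-30,0,-1]]])

```text
t: 1.6
tcp_pos: [584.4, 132.4, 152.1]
eef_rot: [0.678, 0.735, -0.0, -0.001]
wrist_force: [0.3, 0.2, 0.7]
opening: 0.997
finger_force: 0.0
```

Emit:
jog_arm(increments=[[[4,-4,-40,0,-1],[4,-4,-80,0,-1],[4,-4,-100,0,-1],[4,-4,-100,0,-1],[4,-4,-100,0,1],[4,-4,-100,0,1],[4,-4,-100,0,1],[4,-4,-100,0,1]]], newtons=40)

```text
t: 2.4
tcp_pos: [589.3, 129.3, 54.0]
eef_rot: [0.677, 0.736, 0.001, 0.001]
wrist_force: [-0.2, -0.7, 0.6]
opening: 0.333
finger_force: 0.0
```

Emit:
jog_arm(increments=[[[0,0,0,0,1],[0,0,0,0,1]]])

```text
t: 2.6
tcp_pos: [590.3, 129.2, 53.8]
eef_rot: [0.678, 0.735, 0.002, 0.001]
wrist_force: [1.8, 0.3, 3.7]
opening: 0.135
finger_force: 43.1
```

Emit:
jog_arm(increments=[[[0,0,6,0,1],[0,0,12,0,1],[0,0,12,0,1],[0,0,12,0,1],[-1,14,12,0,1],[-2,28,12,0,1],[-3,40,12,0,1],[-3,40,12,0,1]]])

```text
t: 3.4
tcp_pos: [587.0, 168.6, 64.9]
eef_rot: [0.677, 0.736, 0.0, 0.002]
wrist_force: [5.9, -3.3, -0.4]
opening: 0.135
finger_force: 42.4
```

Emit:
jog_arm(increments=[[[0,0,0,0,1],[0,0,-6,0,1],[0,0,-12,0,1],[0,0,-13,0,1],[0,0,-13,0,1]]])

```text
t: 3.9
tcp_pos: [587.2, 168.4, 53.7]
eef_rot: [0.678, 0.736, 0.001, 0.002]
wrist_force: [1.4, -3.7, 11.5]
opening: 0.129
finger_force: 44.2
```

Emit:
jog_arm(increments=[[[0,0,0,0,-1],[0,0,0,0,-1],[0,0,0,0,-1],[0,0,0,0,-1],[0,0,40,0,-1],[0,0,76,0,1],[6,-50,76,0,1],[6,-92,76,0,1]]])

```text
t: 4.7
tcp_pos: [592.8, 77.0, 129.0]
eef_rot: [0.676, 0.737, 0.001, 0.002]
wrist_force: [0.0, -0.6, 0.1]
opening: 0.508
finger_force: 0.0
```

Emit:
jog_arm(increments=[[[0,0,0,0,1],[0,0,0,0,1],[0,0,0,0,1],[0,0,0,0,1],[0,0,0,0,1]]])

```text
t: 5.2
tcp_pos: [591.2, 78.3, 127.4]
eef_rot: [0.677, 0.736, -0.0, -0.0]
wrist_force: [-0.1, -1.0, -0.2]
opening: -0.001
finger_force: 0.0
```

```bash
python3 - <<'E'
from h import *
t,pt=cam("top");s,ps=cam("scene")
a=cv2.resize(t[180:255,235:385],(700,350),interpolation=2);b=cv2.resize(s[140:262,270:395],(250,244))
o=np.zeros((594,700,3),np.uint8);o[:350]=a;o[350:,:250]=b
cv2.imwrite("pics/c2.png",o[:,:,::-1])
for n,im,bx in(("top",t,(225,185,385,250)),("scene",s,(270,170,395,262))):
    for b in blobs(im,"red",bx): print(n,b[:3])
E
```

```text
scene (166, array([365.1, 231. ]), array([360, 223,  12,  18], dtype=int32))
```

View pics/c2.png

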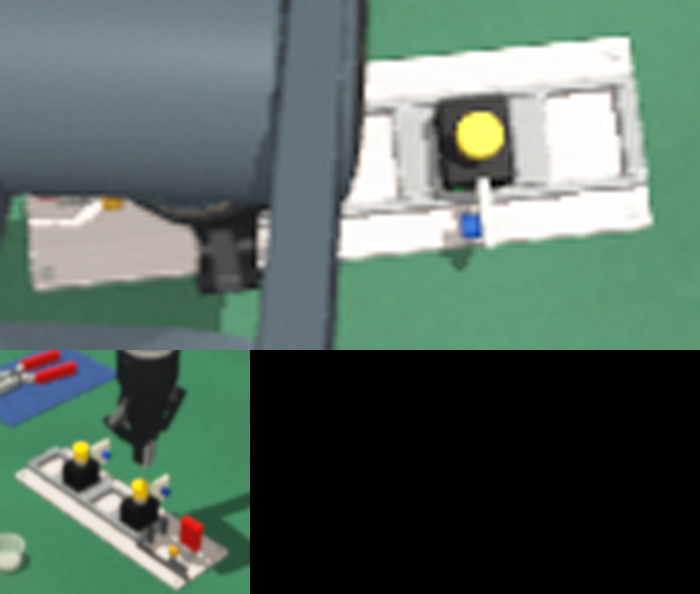

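The scene view shows the bolt past the bump on the unlocked side, at about (365,231) px. The closed fingers are above cap A, so I'll press it.

Emit:
jog_arm(increments=[[[2,-1,-20,0,1],[2,-1,-30,0,1],[2,-1,-36,0,1],[2,-1,-40,0,1],[2,-1,-42,0,1],[2,-1,-42,0,1]]])

```text
t: 5.9
tcp_pos: [593.4, 76.5, 87.9]
eef_rot: [0.677, 0.736, 0.0, 0.0]
wrist_force: [-4.5, 0.9, 15.4]
opening: -0.001
finger_force: 7.5
```

Emit:
jog_arm(increments=[[[0,0,-2,0,1],[0,0,-3,0,1]]])

```text
t: 6.1
tcp_pos: [593.6, 76.4, 87.7]
eef_rot: [0.677, 0.736, 0.0, 0.0]
wrist_force: [-9.1, 0.3, 38.1]
opening: 0.0
finger_force: 18.6
```

Emit:
jog_arm(increments=[[[0,0,30,0,1],[4,-46,30,0,1],[8,-92,30,0,1],[9,-116,30,0,1],[9,-116,30,0,1],[9,-116,12,0,1],[9,-116,6,0,1],[9,-116,2,0,1]]])

```text
t: 6.9
tcp_pos: [604.0, -39.9, 87.7]
eef_rot: [0.677, 0.736, 0.0, 0.002]
wrist_force: [-6.2, -2.0, 40.7]
opening: 0.003
finger_force: 20.6
```

Emit:
jog_arm(increments=[[[0,0,-2,0,1],[0,0,-2,0,1],[0,0,-2,0,1]]])

```text
t: 7.2
tcp_pos: [603.9, -39.9, 87.8]
eef_rot: [0.677, 0.736, 0.0, 0.002]
wrist_force: [-6.1, -2.0, 28.5]
opening: 0.002
finger_force: 14.4
```

Emit:
jog_arm(increments=[[[0,0,40,0,1],[0,0,80,0,-1],[-50,0,80,-0.5,-1],[-100,0,80,-1,-1],[-100,0,80,-1.2,-1],[-100,0,80,-1.4,-1],[-100,0,80,-1.6,-1],[-100,0,80,-1.75,-1]]])

```text
t: 8.0
tcp_pos: [501.8, -38.6, 162.4]
eef_rot: [0.931, 0.365, -0.001, -0.001]
wrist_force: [0.4, -0.0, -1.1]
opening: 1.0
finger_force: 0.0
```

```bash
cat > pl.py <<'E'
from h import *
t,pt=cam("top")
H=[]
for b in blobs(t,"red",(380,180,560,345),40):
    c=np.argwhere(b[3])[:,::-1].astype(np.float64)
    P=np.array([onz(pt,q,20)[:2] for q in c]);m=P.mean(0);u=np.linalg.svd(P-m)[2][0];u*=np.sign(u[0]);H.append((m,u));print(len(c),m.round(1),np.arctan2(u[1],u[0]).round(3),np.ptp((P-m)@u).round(1))
h=cv2.cvtColor(t,cv2.COLOR_RGB2HSV)
m=(h[...,1]<70)&(h[...,2]>150);m[:215]=0;m[300:]=0;m[:,:425]=0;m[:,490:]=0
P=np.array([onz(pt,q,20)[:2] for q in np.argwhere(m)[:,::-1]]);print("steel",len(P),P.mean(0).round(1))
M=(H[0][0]+H[1][0])/2;d=P.mean(0)-M;print("mid",M.round(1),"yaw steel",np.arctan2(d[1],d[0]).round(3))
w=H[0][0]-H[1][0];print("perp yaw",(np.arctan2(w[0],-w[1])).round(3),np.linalg.norm(w).round(1))
y=(np.arctan2(d[1],d[0])); print("grip",(M+11*np.array([np.cos(y),np.sin(y)])).round(1))
E
python3 pl.py; python3 -c "
from h import *
print(robot.observe()['tcp_pos'],robot.observe()['eef_rot'])"
```

```text
217 [ 450.9 -307.7] -0.107 77.0
225 [ 445.9 -358.9] -0.032 78.4
steel 254 [ 523.9 -342. ]
mid [ 448.4 -333.3] yaw steel -0.115
perp yaw 3.044 51.4
grip [ 459.3 -334.6]
[501.82954536 -38.60352057 162.39334131] [ 9.31643273e-01  3.63373257e-01 -5.04841295e-04 -6.57983500e-04]
```

Emit:
jog_arm(increments=[[[-43,-294,-20,-0.845,-1],[-43,-294,-20,-0.845,-1],[-43,-294,-20,-0.845,-1],[-43,-294,-20,-0.845,-1],[-43,-294,-60,-0.845,-1],[-43,-294,-100,-0.845,-1],[-43,-294,-100,-0.845,-1],[-43,-294,-100,-0.845,-1]]])

```text
t: 8.85
tcp_pos: [457.8, -334.6, 58.9]
eef_rot: [0.999, -0.046, -0.002, -0.002]
wrist_force: [-0.2, 0.9, -0.3]
opening: 1.0
finger_force: 0.0
```

Emit:
jog_arm(increments=[[[0,0,0,0,-1],[0,0,0,0,-1]]])

```text
t: 9.05
tcp_pos: [460.1, -332.5, 63.5]
eef_rot: [0.999, -0.045, 0.0, -0.0]
wrist_force: [-1.1, -0.1, -0.4]
opening: 1.001
finger_force: 0.0
```

```bash
python3 - <<'E'
from h import *
print(robot.tips_ahead)
o=robot.observe();print(o['eef_rot'].round(4))
s,ps=cam("scene");cv2.imwrite("pics/c3.png",cv2.resize(s[110:200,220:360],(700,450))[:,:,::-1])
E
```

```text
19.0
[ 9.99e-01 -4.49e-02  1.00e-04 -1.00e-04]
```

View pics/c3.png

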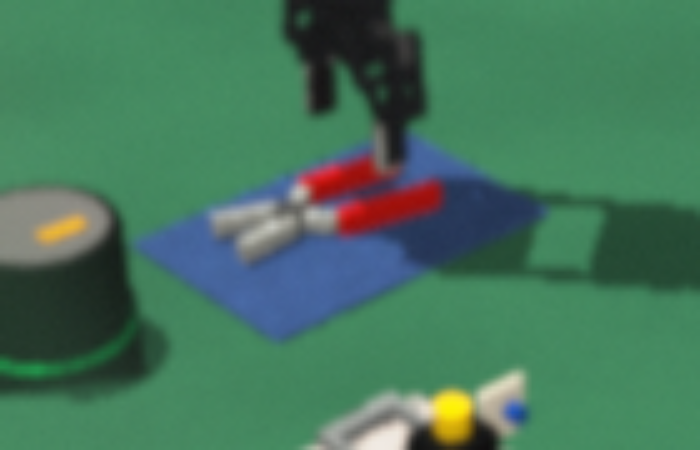

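Emit:
jog_arm(increments=[[[0,0,-20,0,-1],[0,0,-36,0,-1],[0,0,-42,0,-1],[0,0,-42,0,-1],[0,0,-42,0,-0.4],[0,0,-42,0,-0.4],[0,0,-42,0,-0.4],[0,0,-42,0,-0.4]]], newtons=40)

```text
t: 9.9
tcp_pos: [460.2, -334.5, 22.3]
eef_rot: [0.999, -0.046, 0.001, 0.001]
wrist_force: [-0.2, 0.5, 5.4]
opening: 0.704
finger_force: 11.9
```

Emit:
jog_arm(increments=[[[0,0,4,0,-0.4],[0,0,10,0,-0.4],[0,0,20,0,-0.4],[0,0,40,0,-0.4],[0,0,60,0,-0.4],[0,0,80,0,-0.4],[0,0,80,0,-0.4],[0,0,80,0,-0.4]]])

```text
t: 10.7
tcp_pos: [459.6, -334.0, 101.1]
eef_rot: [0.999, -0.046, 0.0, 0.0]
wrist_force: [0.6, 0.2, -1.9]
opening: 0.699
finger_force: 11.0
```

```bash
python3 - <<'E'
from h import *
s,ps=cam("scene");t,pt=cam("top")
o=np.zeros((450,800,3),np.uint8);o[:,:450]=cv2.resize(s[90:180,240:330],(450,450));o[:,450:]=cv2.resize(t[190:280,420:490],(350,450));cv2.imwrite("pics/c4.png",o[:,:,::-1])
E
```

```text
(no output)
```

View pics/c4.png

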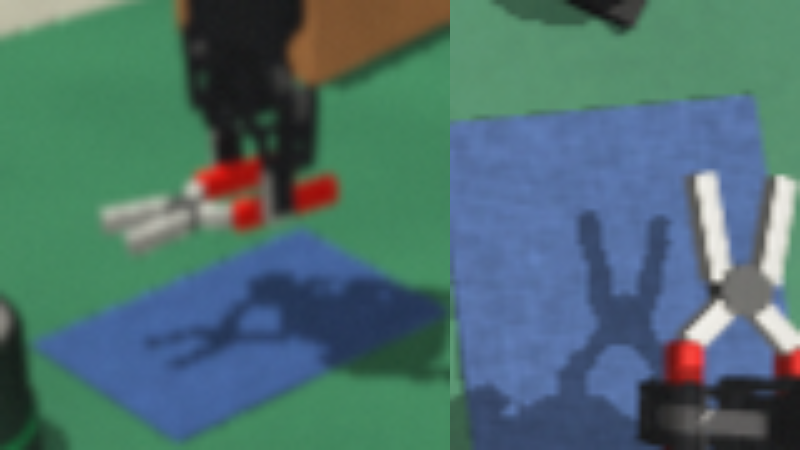

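Emit:
jog_arm(increments=[[[-36,30,0,0.17,-0.4],[-36,75,0,0.17,-0.4],[-36,120,0,0.17,-0.4],[-36,165,0,0.17,-0.4],[-36,210,0,0.17,-0.4],[-36,250,0,0.17,-0.4],[-36,275,0,0.17,-0.4],[-36,285,0,0.17,-0.4]]])

```text
t: 11.6
tcp_pos: [422.0, -46.3, 99.9]
eef_rot: [0.999, 0.04, -0.002, -0.001]
wrist_force: [-0.8, -0.1, -2.0]
opening: 0.7
finger_force: 11.0
```

Emit:
jog_arm(increments=[[[0,0,-20,0,-0.4],[0,0,-40,0,-0.4],[0,0,-47,0,-0.4],[0,0,-47,0,-0.4],[0,0,-47,0,-0.4]]])

```text
t: 12.1
tcp_pos: [423.7, -49.4, 53.6]
eef_rot: [0.999, 0.039, -0.0, -0.0]
wrist_force: [0.3, 0.0, -1.0]
opening: 0.703
finger_force: 11.0
```

```bash
python3 - <<'E'
from h import *
o=robot.observe();n=o['eef_rot'];print(o['tcp_pos'].round(1),np.arctan2(2*n[1]**2-1,2*n[0]*n[1]).round(3),o['opening'])
t,pt=cam("top");s,ps=cam("scene")
cv2.imwrite("pics/c5.png",np.hstack([cv2.resize(t[195:285,285:365],(480,540)),cv2.resize(s[140:230,290:340],(300,540))])[:,:,::-1])
h=cv2.cvtColor(t,cv2.COLOR_RGB2HSV)
for u in ((335.5,228),): print(onz(pt,u,50))
E
```

```text
[423.7 -49.4  53.6] -1.494 0.7031237270227927
[560.64348565 -35.46197572  50.        ]
```

View pics/c5.png

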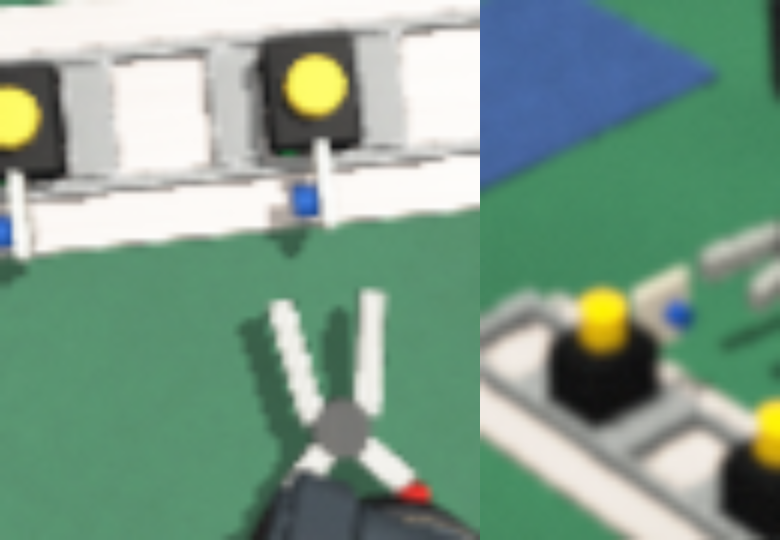

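Pivot at (342,266.7) px and jaw tips at (331.8,245.5) and (347.2,243.7) px. The stud B head is at (335.8,228.5) px. I'll compute the offset to it.

```bash
python3 - <<'E'
from h import *
pt=robot.camera_params("top")
P=onz(pt,(342,266.7),55);a=onz(pt,(331.8,245.5),52.5);b=onz(pt,(347.2,243.7),52.5);m=(a+b)/2
d=(m-P)[:2];print("piv",P,"tips",a,b,"mid",m,"yaw",np.arctan2(d[1],d[0]),np.hypot(*d))
S=onz(pt,(335.8,228.5),52);print("stud",S)
for f in ((338.6,225),(339.5,231.5)): print("fin",onz(pt,f,64))
E
```

```text
piv [473.25269323 -47.6182501   55.        ] tips [520.98956373 -25.91080328  52.5       ] [524.40486145 -61.04058987  52.5       ] mid [522.69721259 -43.47569657  52.5       ] yaw 0.08358664330003401 49.617751306573076
stud [559.39271054 -35.99591784  52.        ]
fin [566.59455789 -41.76009881  64.        ]
fin [551.93568889 -43.40828826  64.        ]
```

Emit:
jog_arm(increments=[[[0,2,0,0,-0.4],[10,3,0,0,-0.4],[20,4,0,0,-0.4],[30,4,0,0,-0.4],[40,5,0,0,-0.4],[45,5.5,0,0,-0.4],[45,5.5,0,0,-0.4],[45,5.5,0,0,-0.4]]])

```text
t: 13.0
tcp_pos: [468.1, -43.1, 53.5]
eef_rot: [0.999, 0.039, -0.001, -0.0]
wrist_force: [-0.3, 1.1, -1.6]
opening: 0.705
finger_force: 11.0
```

```bash
python3 - <<'E'
from h import *
o=robot.observe();print(o['tcp_pos'].round(1),o['wrist_force'].round(1))
t,pt=cam("top");s,ps=cam("scene")
cv2.imwrite("pics/c6.png",np.hstack([cv2.resize(t[195:285,285:365],(480,540)),cv2.resize(s[140:230,290:340],(300,540))])[:,:,::-1])
E
```

```text
[468.1 -43.1  53.5] [-0.3  1.1 -1.6]
```

View pics/c6.png

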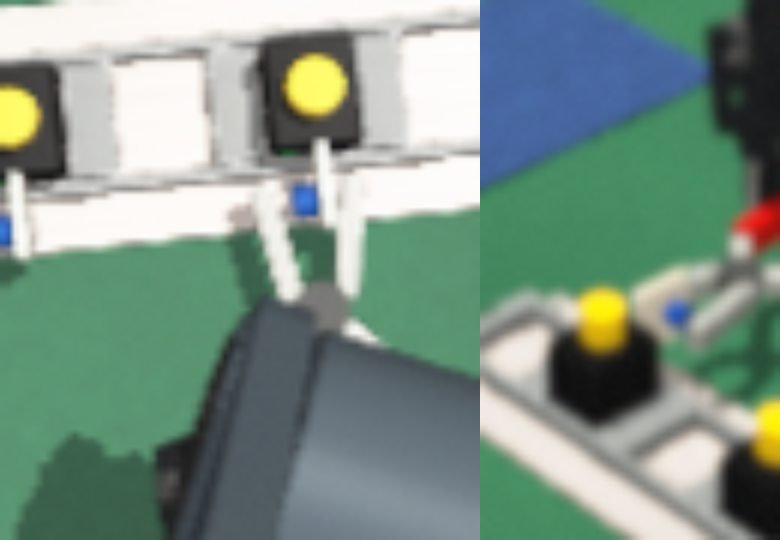

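Jaws straddle fin and stud of port B, with the stud at (335.8,228.5) px between them. I'll close them in steps.

Emit:
jog_arm(increments=[[[0,0,0.5,0,-0.3],[0,0,1,0,-0.22],[0,0,1,0,-0.22],[0,0,1,0,-0.18],[0,0,1,0,-0.18]]], newtons=60)

```text
t: 13.6
tcp_pos: [468.0, -43.4, 54.6]
eef_rot: [0.999, 0.039, -0.001, -0.0]
wrist_force: [-1.9, -2.8, -1.7]
opening: 0.597
finger_force: 19.9
```

Emit:
jog_arm(increments=[[[0,-0.7,0.5,0,-0.13],[0,-1.4,1,0,-0.09],[0,-2,1,0,-0.05],[0,-2.6,2,0,-0.01],[0,-3,2,0,0.03],[0,-3,2,0,0.06],[0,-3,2,0,0.06],[0,-3,2,0,0.06]]], newtons=60)

```text
t: 14.4
tcp_pos: [467.8, -46.3, 56.5]
eef_rot: [0.999, 0.039, -0.001, -0.0]
wrist_force: [-4.3, -3.5, -2.0]
opening: 0.48
finger_force: 52.3
```

Emit:
jog_arm(increments=[[[0,1,-1,0,-0.1],[0,2,-2,0,-0.25],[0,3,-3,0,-0.4],[0,3,-3,0,-0.4],[0,3,-3,0,-0.4],[0,3,-3,0,-0.4]]], newtons=40)

```text
t: 15.0
tcp_pos: [468.7, -43.3, 53.7]
eef_rot: [0.999, 0.039, 0.0, 0.0]
wrist_force: [-0.4, -0.0, -2.1]
opening: 0.698
finger_force: 11.0
```

Emit:
jog_arm(increments=[[[-10,-1,0,0,-0.4],[-25,-2,0,0,-0.4],[-45,-4,0,0,-0.4],[-60,-5,0,0,-0.4],[-60,20,0,0,-0.4],[-60,60,0,0,-0.4],[-60,100,0,0,-0.4],[-60,111,0,0,-0.4]]])

```text
t: 15.8
tcp_pos: [406.6, 70.1, 53.8]
eef_rot: [0.999, 0.041, -0.001, -0.0]
wrist_force: [0.1, 0.4, -1.9]
opening: 0.702
finger_force: 11.1
```

Emit:
jog_arm(increments=[[[0,0,0,0,-0.4],[0,0,0,0,-0.4]]])

```text
t: 16.0
tcp_pos: [408.6, 67.2, 53.7]
eef_rot: [0.999, 0.039, 0.0, 0.0]
wrist_force: [-0.6, -0.6, -1.0]
opening: 0.701
finger_force: 11.1
```

```bash
python3 - <<'E'
from h import *
o=robot.observe();print(o['tcp_pos'].round(1),o['wrist_force'].round(1))
t,pt=cam("top");s,ps=cam("scene")
cv2.imwrite("pics/c7.png",np.hstack([cv2.resize(t[195:285,255:345],(540,540)),cv2.resize(s[175:235,310:365],(240,262)).repeat(1,0) if 0 else cv2.resize(s[170:260,300:342],(252,540))])[:,:,::-1])
for b in blobs(t,"blue",(270,220,345,240)):print(b[:3])
E
```

```text
[408.6  67.2  53.7] [-0.6 -0.6 -1. ]
(4, array([336. , 227.5]), array([336, 226,   1,   4], dtype=int32))
(14, array([284.9, 233.1]), array([284, 231,   3,   5], dtype=int32))
```

View pics/c7.png

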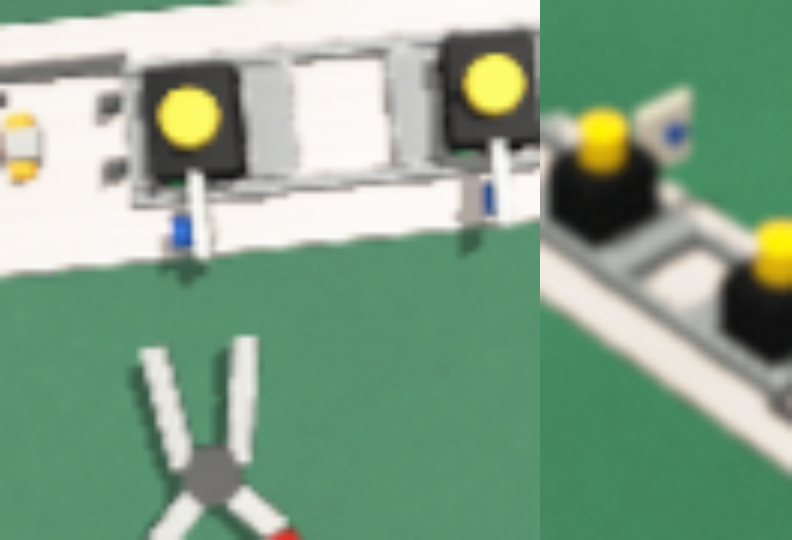

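Stud B is home, its head now a thin strip at (336,227.5) px, and port B is still seated. The pliers are lined up in front of stud A.

Emit:
jog_arm(increments=[[[10,1,0,0,-0.4],[20,2,0,0,-0.4],[30,3,0,0,-0.4],[40,4,0,0,-0.4],[46,5,0,0,-0.4],[50,5,0,0,-0.4],[50,5,0,0,-0.4],[50,5,0,0,-0.4]]])

```text
t: 16.9
tcp_pos: [458.0, 72.8, 53.6]
eef_rot: [0.999, 0.039, -0.001, -0.0]
wrist_force: [0.4, 0.5, -2.2]
opening: 0.699
finger_force: 11.1
```

Emit:
jog_arm(increments=[[[0,0,0.5,0,-0.3],[0,0,1,0,-0.22],[0,0,1,0,-0.22],[0,0,1,0,-0.18],[0,0,1,0,-0.18]]], newtons=60)

```text
t: 17.4
tcp_pos: [457.5, 72.4, 54.5]
eef_rot: [0.999, 0.039, -0.001, -0.0]
wrist_force: [-2.4, -3.2, -1.5]
opening: 0.594
finger_force: 20.4
```

Emit:
jog_arm(increments=[[[0,-0.7,0.5,0,-0.13],[0,-1.4,1,0,-0.09],[0,-2,1,0,-0.05],[0,-2.6,2,0,-0.01],[0,-3,2,0,0.03],[0,-3,2,0,0.06],[0,-3,2,0,0.06],[0,-3,2,0,0.06]]], newtons=60)

```text
t: 18.2
tcp_pos: [456.9, 69.5, 56.4]
eef_rot: [0.999, 0.038, -0.002, -0.0]
wrist_force: [-3.6, -3.4, -1.5]
opening: 0.485
finger_force: 52.8
```

Emit:
jog_arm(increments=[[[0,1,-1,0,-0.1],[0,2,-2,0,-0.25],[0,3,-3,0,-0.4],[0,3,-3,0,-0.4],[0,3,-3,0,-0.4],[0,3,-3,0,-0.4]]], newtons=40)

```text
t: 18.8
tcp_pos: [458.7, 72.7, 53.7]
eef_rot: [0.999, 0.039, 0.0, 0.0]
wrist_force: [-0.8, -0.4, -1.5]
opening: 0.702
finger_force: 11.0
```

Emit:
jog_arm(increments=[[[-10,-1,0,0,-0.4],[-20,-2,0,0,-0.4],[-40,-3,0,0,-0.4],[-60,-5,0,0,-0.4],[-70,-6,0,0,-0.4],[-70,-6,0,0,-0.4]]])

```text
t: 19.4
tcp_pos: [385.9, 66.7, 53.7]
eef_rot: [0.999, 0.039, -0.002, -0.0]
wrist_force: [0.6, -1.0, -0.8]
opening: 0.7
finger_force: 11.1
```

```bash
python3 - <<'E'
from h import *
o=robot.observe();print(o['tcp_pos'].round(1),o['wrist_force'].round(1))
t,pt=cam("top");s,ps=cam("scene")
cv2.imwrite("pics/c8.png",np.hstack([cv2.resize(t[195:285,255:345],(540,540)),cv2.resize(s[170:260,320:362],(252,540))])[:,:,::-1])
for b in blobs(t,"blue",(270,220,345,240),3):print(b[:3])
for b in blobs(t,"blue",(405,195,505,325),100):
    c=np.argwhere(b[3])[:,::-1].astype(np.float32);print("mat",b[0],onz(pt,b[1],4))
E
```

```text
[385.9  66.7  53.7] [ 0.6 -1.  -0.8]
(4, array([336. , 227.5]), array([336, 226,   1,   4], dtype=int32))
mat 6579 [ 476.52942576 -322.93842407    4.        ]
```

View pics/c8.png

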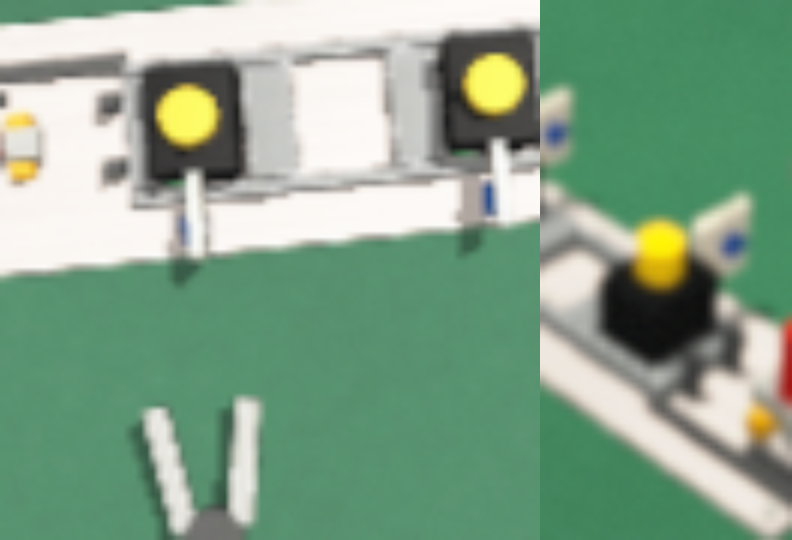

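Both studs are home and the ports are seated. Now I'll return the pliers to the mat, centred near (477,-323).

Emit:
jog_arm(increments=[[[0,0,40,0,-0.4],[20,-30,56,0,-0.4],[59,-75,56,0,-0.4],[59,-120,56,0,-0.4],[59,-165,56,0,-0.4],[59,-210,56,0,-0.4],[59,-255,56,0,-0.4],[59,-300,56,0,-0.4]]])

```text
t: 20.3
tcp_pos: [448.3, -236.2, 109.8]
eef_rot: [0.999, 0.039, 0.001, 0.001]
wrist_force: [1.2, 0.7, -1.9]
opening: 0.704
finger_force: 11.1
```

Emit:
jog_arm(increments=[[[0,-45,0,0,-0.4],[0,-80,0,0,-0.4],[0,-95,0,0,-0.4],[0,-95,-20,0,-0.4],[0,-95,-45,0,-0.4],[0,-95,-65,0,-0.4],[0,-95,-75,0,-0.4],[0,-95,-80,0,-0.4]]])

```text
t: 21.1
tcp_pos: [447.5, -327.5, 28.7]
eef_rot: [0.999, 0.039, -0.001, -0.001]
wrist_force: [-0.3, -0.3, -1.3]
opening: 0.702
finger_force: 11.1
```

Emit:
jog_arm(increments=[[[0,0,0,0,-0.4],[0,0,0,0,-0.4]]])

```text
t: 21.3
tcp_pos: [448.1, -328.6, 30.3]
eef_rot: [0.999, 0.039, 0.0, 0.001]
wrist_force: [0.7, 0.3, -2.2]
opening: 0.703
finger_force: 11.1
```

Emit:
jog_arm(increments=[[[0,0,-4,0,-0.4],[0,0,-7,0,-0.4],[0,0,-8,0,-0.4],[0,0,-8,0,-0.4]]])

```text
t: 21.7
tcp_pos: [447.7, -328.5, 22.3]
eef_rot: [0.999, 0.039, 0.0, 0.0]
wrist_force: [0.0, 0.4, 2.2]
opening: 0.701
finger_force: 11.2
```

Emit:
jog_arm(increments=[[[0,0,0,0,-0.7],[0,0,0,0,-1],[0,0,0,0,-1],[0,0,0,0,-1],[0,0,30,0,-1],[0,0,80,0,-1],[0,0,110,0,-1],[0,0,110,0.15,-1]]])

```text
t: 22.5
tcp_pos: [449.7, -330.6, 136.1]
eef_rot: [0.993, 0.116, 0.003, 0.004]
wrist_force: [0.4, -0.4, -0.5]
opening: 0.998
finger_force: 0.0
```

Emit:
jog_arm(increments=[[[35,50,0,0.4,-1],[70,110,0,0.6,-1],[100,160,0,0.8,-1],[120,200,0,1,-1],[140,250,0,1.2,-1],[140,300,0,1.43,-1],[140,350,0,1.43,-1],[140,400,0,1.43,-1]]])

```text
t: 23.3
tcp_pos: [586.8, 38.8, 131.5]
eef_rot: [0.754, 0.657, 0.0, 0.0]
wrist_force: [0.6, 0.3, 0.2]
opening: 1.004
finger_force: 0.0
```

```bash
python3 pl.py; python3 - <<'E'
from h import *
o=robot.observe();n=o['eef_rot'];print(o['tcp_pos'].round(1),np.arctan2(2*n[1]**2-1,2*n[0]*n[1]).round(3))
t,pt=cam("top");s,ps=cam("scene")
cv2.imwrite("pics/c9.png",np.hstack([cv2.resize(t[170:330,400:520],(390,520)),cv2.resize(s[130:260,240:390],(400,346)).repeat(2,0)[:520:1] if 0 else cv2.resize(s[130:270,240:348],(400,520))])[:,:,::-1])
E
```

```text
223 [ 437.6 -355.7] 0.122 77.2
221 [ 433.7 -304.4] 0.069 79.1
steel 258 [ 511.4 -325.3]
mid [ 435.6 -330. ] yaw steel 0.062
perp yaw 0.077 51.4
grip [ 446.6 -329.4]
[585.3  46.8 131.5] -0.128
```

View pics/c9.png

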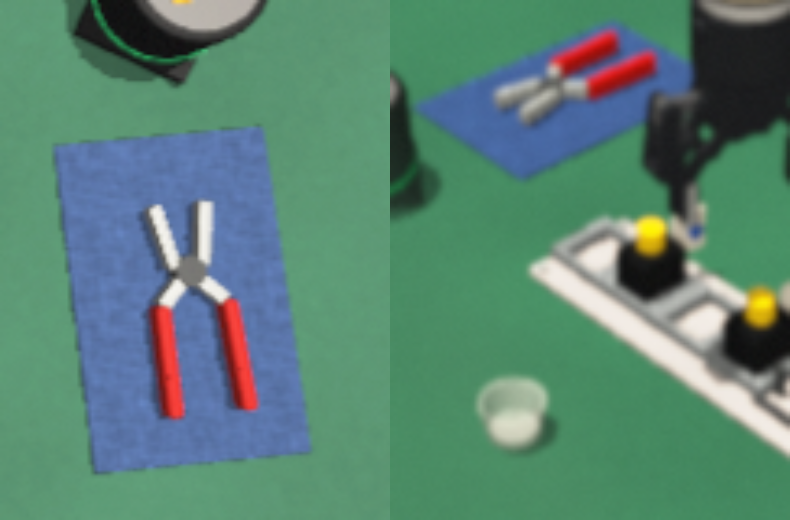

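The pliers lie flat in the middle of the mat. Next I'll lock the bolt.

Emit:
jog_arm(increments=[[[2,50,0,0.15,-1],[2,100,0,0.208,-1],[2,120,0,0.208,-1],[2,120,0,0.208,-1],[2,120,0,0.208,-1]]])

```text
t: 23.95
tcp_pos: [588.6, 155.6, 131.5]
eef_rot: [0.684, 0.729, -0.0, 0.0]
wrist_force: [0.1, -0.8, -0.4]
opening: 0.999
finger_force: 0.0
```

Emit:
jog_arm(increments=[[[0,0,0,0,-1]]])

```text
t: 24.05
tcp_pos: [588.8, 154.8, 131.6]
eef_rot: [0.685, 0.729, -0.0, 0.0]
wrist_force: [0.6, -0.2, -0.7]
opening: 1.003
finger_force: 0.0
```

Emit:
jog_arm(increments=[[[-1.5,13.5,-40,0.017,-1],[-1.5,13.5,-78,0.017,-1],[-1.5,13.5,-78,0.017,-1],[-1.5,13.5,-78,0.017,-1],[-1.5,13.5,-78,0.017,1],[-1.5,13.5,-78,0.017,1],[-1.5,13.5,-78,0.017,1],[-1.5,13.5,-78,0.017,1]]], newtons=40)

```text
t: 24.85
tcp_pos: [587.6, 170.4, 54.8]
eef_rot: [0.678, 0.736, 0.001, 0.001]
wrist_force: [-0.1, 0.5, -0.9]
opening: 0.334
finger_force: 0.0
```

Emit:
jog_arm(increments=[[[0,0,0,0,1],[0,0,0,0,1],[0,0,0,0,1]]])

```text
t: 25.15
tcp_pos: [587.3, 170.4, 54.3]
eef_rot: [0.677, 0.736, 0.0, 0.0]
wrist_force: [-0.9, 0.1, 4.8]
opening: 0.136
finger_force: 42.3
```

Emit:
jog_arm(increments=[[[0,0,6,0,1],[0,0,12,0,1],[0,0,12,0,1],[0,0,12,0,1],[1,-14,12,0,1],[2,-28,12,0,1],[3,-40,12,0,1],[3,-41,12,0,1]]])

```text
t: 25.95
tcp_pos: [590.6, 128.9, 65.7]
eef_rot: [0.679, 0.734, 0.001, -0.001]
wrist_force: [2.5, 7.8, -0.6]
opening: 0.135
finger_force: 41.4
```

Emit:
jog_arm(increments=[[[0,0,0,0,1],[0,0,-6,0,1],[0,0,-12,0,1],[0,0,-13,0,1],[0,0,-13,0,1]]])

```text
t: 26.45
tcp_pos: [590.6, 129.3, 54.3]
eef_rot: [0.678, 0.735, 0.001, 0.0]
wrist_force: [-0.7, 5.1, 9.3]
opening: 0.132
finger_force: 42.9
```

Locked: the bolt is down and against its end. I'll release it and back off.

Emit:
jog_arm(increments=[[[0,0,0,0,-1],[0,0,0,0,-1],[0,0,0,0,-1],[0,0,0,0,-1],[0,0,40,0,-1],[0,0,90,0,-1],[-20,40,120,0,-1],[-40,90,130,0,-1]]])

```text
t: 27.25
tcp_pos: [555.4, 211.1, 184.4]
eef_rot: [0.679, 0.734, 0.003, 0.002]
wrist_force: [1.0, 0.9, -0.1]
opening: 0.996
finger_force: 0.0
```

Emit:
jog_arm(increments=[[[-20,50,0,0,-1],[-40,100,0,0,-1],[-50,150,0,0,-1],[-50,200,0,0,-1],[-50,220,0,0,-1],[-50,220,0,0,-1],[-50,220,0,0,-1]]])

```text
t: 27.95
tcp_pos: [502.3, 431.7, 180.2]
eef_rot: [0.677, 0.736, -0.001, 0.0]
wrist_force: [0.6, -0.0, -0.4]
opening: 1.002
finger_force: 0.0
```

```bash
python3 pl.py; python3 - <<'E'
from h import *
t,pt=cam("top");s,ps=cam("scene")
for n,im,bx in(("top",t,(225,185,385,250)),("scene",s,(270,175,395,262))):
    for c in("yellow","red","blue"):
        for b in blobs(im,c,bx,3): print(n,c,b[:3])
cv2.imwrite("pics/c10.png",np.hstack([cv2.resize(t[185:245,230:380],(500,400)),cv2.resize(s[165:265,275:390],(300,400))])[:,:,::-1])
E
```

```text
224 [ 437.7 -355.6] 0.124 77.2
221 [ 433.7 -304.4] 0.069 79.1
steel 256 [ 511.3 -325.3]
mid [ 435.7 -330. ] yaw steel 0.062
perp yaw 0.079 51.4
grip [ 446.7 -329.3]
top yellow (86, array([336.9, 208.5]), array([332, 204,  11,  10], dtype=int32))
top yellow (90, array([285.9, 213.9]), array([281, 209,  11,  11], dtype=int32))
top red (77, array([263.9, 216.9]), array([257, 214,  15,   7], dtype=int32))
top blue (4, array([336. , 227.5]), array([336, 226,   1,   4], dtype=int32))
scene yellow (77, array([310.1, 192.8]), array([306, 188,   9,  11], dtype=int32))
scene yellow (84, array([339.6, 211.8]), array([336, 207,   9,  11], dtype=int32))
scene yellow (8, array([356.9, 238.9]), array([356, 238,   3,   3], dtype=int32))
scene red (153, array([353.3, 223.8]), array([348, 216,  12,  18], dtype=int32))
scene blue (15, array([275.8, 175.4]), array([272, 175,   9,   2], dtype=int32))
scene blue (3, array([322.3, 191.7]), array([322, 191,   2,   2], dtype=int32))
scene blue (5, array([351.8, 210.4]), array([351, 210,   3,   2], dtype=int32))
```

View pics/c10.png

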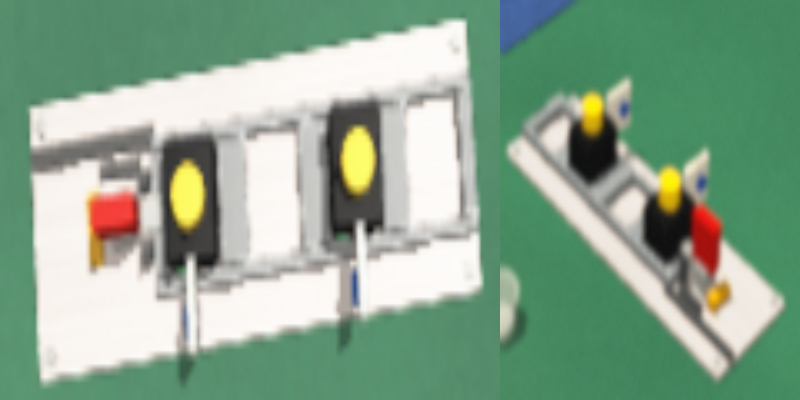

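The knob is back at its locked position, (263.9,216.9) px against (263.5,217) px at the start. Both caps sit about 2.8 px lower in the scene view, and both studs are home.

```bash
python3 -c "
from cell import robot
print(robot.sign_off())"
```

```text
the job is handed in; nothing more can be done
None
```

The job is handed in: by the last pictures both blue studs and both yellow caps are home, the bolt is locked again and the pliers lie flat on their mat; the hand-in returned no verdict.

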